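Plug the signal tower onto its keyed stub

ROBOT

A 7-joint arm with a two-finger parallel gripper is mounted at the origin on the work surface. World frame = base frame: x ahead of the robot, y to its left, z up, the work surface at z = 0. Lengths are in mm, angles in rad, forces in N, time in s.
With the tool pointing down it reaches from about 350 to 775 mm from the base axis. Payload 3.1 kg.
Tool frame: the origin (TCP) lies midway between the tips of the shut fingers; the grasp point (between the pads) lies bot.grip_depth behind it (bot.grip_depth is the distance from the TCP to the grasp point, in mm); x points along the fingers, z is the direction in which the jaws open and shut, and the axes are right-handed (so a half turn about x gives the same grasp; the last joint's range is limited). The gripper opens to 85 mm and grips with 20 to 120 N. Pads are 22 mm wide; open, the fingers measure 114 mm over their backs; the gripper's body (76 mm by 85 mm) begins 54 mm behind the grasp point. The pads swing forward as they close: fully open they stand 13 mm farther back than shut.
Start: joints at [-1.244, 0.311, 0.014, 1.512, -0.004, 1.319, -0.027], TCP at [198.248, 513.046, 198.304] pointing down, gripper open.
Joint ranges: [-2.7, 2.7], [-0.3, 1.91], [-1.27, 1.3], [0.12, 2.57], [-1.44, 4.58], [0.2, 2.03], [-3.05, 3.05]. Speed limits (rad/s): [2.79, 2.79, 3.14, 3.14, 3.14, 3.14, 3.14].

INTERFACE

Orientations are given as [roll, pitch, yaw] about the fixed x, y, z axes, in that order (R = Rz(yaw) Ry(pitch) Rx(roll)).
In Python, from station import bot gives the robot as it stands. The module is installed in compiled form; this text tells all that it offers.
- The arm moves only by the tool carry_out, never from a script. Its argument "steps" is a list of rows, each an object with "linear": the shift along the tool's x, y, z in m, a list of three; "spin": the turn about the tool's x in degrees; "hand": the gripper command: -1 is fully open, 1 is shut, values between are in proportion. A call has 1 to 20 rows; each row is the pose to reach, as a shift and turn from the pose commanded when the call began, along the tool's axes at that moment; what a row does not reach only later rows make up. A row lasts 1/8 s, in which the tool goes at most 62.5 mm and 10.7 degrees, less where a joint would pass 70% of its speed; a pose out of reach is approached as far as the arm can. A call with a gripper value outside its range is refused whole. The fingers move at their own pace and stop on an object; "grip_force" is the grip in N (left out, the last holds). Time passes only in rows, so rows that repeat a pose let the fingers close. It gives the time, the measured TCP pose, the force and the opening at its end, in the units of the state.
- bot.get_state(): the state, without advancing time (a new reading comes with each control period).
- bot.grab_frame(name): name is "scene" or "top"; returns (picture, depth): 400x640x3 uint8, blue, green, red; 400x640 float32, mm along the optical axis (not along the pixel's ray), 0 where there is no reading.
- bot.camera_model(name): a dict with "intrinsics" (3x3 intrinsics, pixels), "k1" (the pictures are not rectified: a ray, as slopes to the right and down, at radius r is drawn at 1 + k1 r^2 times it, then the intrinsics apply), "origin" and "attitude" of the camera in the world. Camera axes: x right, y up, looking along -z (the intrinsics and any distortion apply to the point x, -y, -z); pixel columns grow to the right and rows downward; lengths in mm; the calibration is good to about 2 mm. A picture is of the moment at which its call begins. camera_model takes no time and is no camera call.
- bot.sign_off(): hands the job in, once; it reports no verdict.
The state is a dict: "clock": time; "joint_pos": joint angles; "dq": joint speeds; "joint_efforts": joint torques, N m; "position": TCP position; "tcp_rot": TCP orientation; "contact_force": force on the tool from outside, world axes, zero at the start; "torque": the same for the moment, N m; "gripper_width": opening from 0.0 (shut) to 1.0 (fully open).
Only numpy, scipy, OpenCV 4.12 (cv2) and the standard library are available. Lean on these libraries where they do the work, as an engineer would, in place of code of your own. Each camera call takes 0.05 s, during which the arm holds its last target. There are 200 camera calls.

TASK

Take the red, amber and green signal tower off the storage rack and slide its tube upright onto the stub on the black block until it sits fully down on the stub's collar, turning it gently until the red spring button pops out through the hole in the tube. Use only light force on the stub, let go, and leave everything else where it is.

Things in the scene. Friction and masses are not known exactly. Their poses are not given: they have to be found in the camera images.
- tower: signal tower, loose, upright over one of the rack's 3 pegs (which one varies), 163 mm tall, 0.15 to 0.31 kg. Lower 85 mm: aluminium tube, 34 mm outside, 27 mm bore, open below. Above it a smooth solid round column, 35 mm diameter: black ring, green, amber, red lamps (95 to 155 mm), black cap. Origin: centre of the tube's lower end; z up along the tube; +x points out through the hole in the tube wall
- tower_hole (a point): centre of the one hole in the tube's wall, 23 mm above the lower end and 17 mm from the axis; the hole is 14 mm tall (16 to 30 mm above the lower end) and about 9.4 mm wide at the bore. Axes as the tower
- tower_grip (a point): point on the tower's axis 125 mm above its lower end, in the amber lamp: a good height to pinch the 35 mm column from above, with any yaw
- rack: black storage plate 75 x 270 x 12 mm, fixed, long along its y. Three black pegs, 18 mm diameter, stand 20 mm above the plate at y = -90, 0 and +90 mm; the tower and two other masts stand over them with about 4.5 mm play all round. Origin: centre of the underside
- block: black steel mounting block 170 x 130 x 40 mm, fixed; origin: centre of its underside. The stub stands on its top centre. The stub's turn in the block is NOT measured: its red button faces within 0.7 rad either way of the block's +x. Look for it, or feel for it by turning the seated tower
- seat (a point): point on the vertical stub's axis at its collar's upper face, 46 mm above the bench: the tower's lower end belongs here. Collar: 48 mm diameter, 6 mm high. Post above it: steel, 24 mm diameter (1.5 mm play all round in the tube), nose tapering to 15 mm over its last 12 mm, tip 60 mm above this point. Axes as the block
- button (a joint): travel of the red spring button (m): 0 = out, tip 17.5 mm from the stub's axis; about 0.004 = held in by the tube's plain wall. 7.6 mm wide, 22 mm above the collar; ramped on top, so the descending tube pushes it in (3 to 8 N). With the tube within 1 mm of the collar it pops through the hole when they face within about 0.1 rad, then blocks turning and lifting
- sensor_mast: bystander on the rack: steel tube 34 mm with a square blue head, 140 mm tall; origin at the centre of its lower end
- capped_mast: bystander on the rack: black tube 34 mm with a white cap, 145 mm tall; origin at the centre of its lower end
- screwdriver: bystander: screwdriver with green handle, lying, 200 mm long; origin on its underside
- connector: bystander: grey connector shell about 80 x 50 x 16 mm; origin: underside
- pulley: bystander: aluminium belt pulley, 60 mm diameter, 30 mm tall; origin: underside
- valve: bystander: blue valve with brass ports, 78 x 30 x 36 mm; origin: underside
- fitting: bystander: brass fitting, 24 mm diameter, 34 mm tall; origin: underside
There are look-alikes about, which are no part of the job. Leave any pink look-alike of the tower alone.

How it is judged:
By the outcome, as a careful person would: the job done as asked, in the order asked, and still so for the second after the job is handed in, with the robot touching nothing.
It also fails if it takes over 59 s, if anything falls off the work surface, if the arm or the gripper's body presses on something with over 40 N, if the wrist force passes 120 N, or if a joint passes its speed limit or range.

## Working session

There is one attempt and no reset: what is moved stays moved. The work goes in short steps, Python scripts to look and compute and a tool call to move; the robot and the scene stay as the last step left them, time stands still between calls to the robot, and variables do not carry over. Pictures are saved under pics/ and viewed, about 8 in all and at most 12, crops included, and the job is handed in when it is done.

Besides the shell and the picture viewer there is one more tool, called after ">>>" by a JSON object that holds its "op" and its "data". carry_out: Moves the arm, as the interface text tells. Its arguments: {"type":"object","properties":{"steps":{"type":"array","items":{"type":"object","properties":{"linear":{"type":"array","items":{"type":"number"}},"spin":{"type":"number"},"hand":{"type":"number"}}}},"grip_force":{"type":"number"}},"required":["steps"]}

```bash
mkdir -p pics; cat > h.py <<'E'
import numpy as np, cv2
from station import bot
from scipy.spatial.transform import Rotation as R
def cam(n):
    m=bot.camera_model(n); return m
def att(m):
    a=np.array(m["attitude"],float)
    return a if a.shape==(3,3) else R.from_euler('xyz',a).as_matrix()
def px2w(m,u,v,d):
    K=np.array(m["intrinsics"]); k=m["k1"]
    p=cv2.undistortPoints(np.array([[[u,v]]],float),K,np.array([k,0,0,0.]))[0,0]
    return np.array(m["origin"])+att(m)@(np.array([p[0],-p[1],-1])*d)
def cloud(m,D):
    h,w=D.shape; u,v=np.meshgrid(np.arange(w),np.arange(h))
    p=cv2.undistortPoints(np.stack([u,v],-1).reshape(-1,1,2).astype(float),np.array(m["intrinsics"]),np.array([m["k1"],0,0,0.])).reshape(h,w,2)
    c=np.stack([p[...,0],-p[...,1],-np.ones((h,w))],-1)*D[...,None]
    return c@att(m).T+np.array(m["origin"])
def w2px(m,P):
    c=att(m).T@(np.array(P,float)-np.array(m["origin"])); x,y=c[0]/-c[2],-c[1]/-c[2]
    f=1+m["k1"]*(x*x+y*y); K=np.array(m["intrinsics"]); return (K@[x*f,y*f,1])[:2]
E
python3 - <<'E'
from h import *
print(bot.get_state(), bot.grip_depth)
for n in("scene","top"):
    print(cam(n)); I,D=bot.grab_frame(n); cv2.imwrite(f"pics/{n}0.png",I); np.savez(f"{n}0.npz",I=I,D=D)
E
```

```text
{'clock': 0.0, 'joint_pos': array([-1.24367574,  0.31173315,  0.0139996 ,  1.51306338, -0.00440968,
        1.31921711, -0.02719203]), 'dq': array([-1.23571786e-03, -2.26306698e-05, -8.33194982e-04,  3.19986366e-04,
        2.90325387e-04,  8.43152272e-04,  1.25368253e-03]), 'joint_efforts': array([ 4.39842661e-04, -3.79922926e+01,  1.46393543e-01, -2.30593246e+01,
        1.24487380e-02,  1.37213440e-02, -2.35909596e-05]), 'position': array([197.98120714, 512.25385435, 197.21454416]), 'tcp_rot': array([-3.10375642,  1.5684062 , -1.90170562]), 'contact_force': array([-0.48411439,  0.24363346, -0.45922788]), 'torque': array([-0.01825034, -0.06433856,  0.03850008]), 'gripper_width': 0.99657266647313} 18.700000000000003
{'intrinsics': array([[505.2072414 ,   0.        , 321.04643795],
       [  0.        , 505.2072414 , 202.31040236],
       [  0.        ,   0.        ,   1.        ]]), 'k1': -0.06814813912651374, 'origin': array([1243.75354436,  497.86112363,  910.94861333]), 'attitude': array([0.82088716, 0.00350793, 2.15257472])}
{'intrinsics': array([[417.61441985,   0.        , 318.54974037],
       [  0.        , 417.61441985, 204.48257648],
       [  0.        ,   0.        ,   1.        ]]), 'k1': 0.004439636862928524, 'origin': array([ 455.10274571,    3.16247912, 1157.98166194]), 'attitude': array([ 0.0682603 ,  0.01983816, -1.58607269])}
```

View pics/scene0.png

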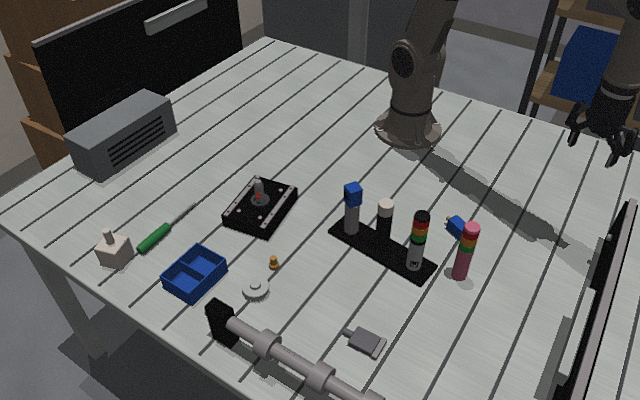

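View pics/top0.png

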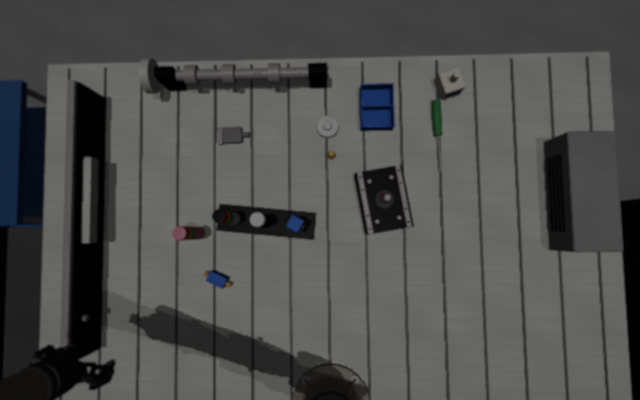

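The tower, with red, amber and green lamps on an aluminium tube, stands on the rack's end peg at scene (418,240) and top (222,216). The pink look-alike is off the rack at scene (466,250) and top (188,233), so I'll leave it alone. The block and stub are at scene (260,200) and top (385,199). Next I'll enlarge both and measure.

```bash
python3 - <<'E'
from h import *
from scipy.optimize import least_squares
S=np.load("scene0.npz");T=np.load("top0.npz")
ms,mt=cam("scene"),cam("top")
Cs,Ct=cloud(ms,S["D"]),cloud(mt,T["D"])
for n,C in(("s",Cs),("t",Ct)):
    z=C[...,2]; b=(abs(z)<15)&(abs(C[...,0]-500)<200)&(abs(C[...,1])<300); print(n,"bench z",np.median(z[b]))
def circ(P,r):
    f=lambda q:np.hypot(P[:,0]-q[0],P[:,1]-q[1])-r
    return least_squares(f,P[:,:2].mean(0),loss="soft_l1",f_scale=1).x
p=px2w(ms,420,235,S["D"][235,420]);print("tower surf",p)
# tower: points above z 60 near
for n,C in(("s",Cs),("t",Ct)):
    q=C.reshape(-1,3); k=(np.hypot(q[:,0]-p[0],q[:,1]-p[1])<45)&(q[:,2]>30)
    t=q[k]; zt=np.percentile(t[:,2],98) if len(t) else None
    print(n,len(t),"ztop",zt,"cap mean",t[t[:,2]>zt-6].mean(0))
    if n=="s":
        for lo,hi in((30,60),(60,95),(105,165),(30,165)): 
            s=t[(t[:,2]>lo)&(t[:,2]<hi)]; print(lo,hi,len(s),circ(s,17.3))
for n,C,u,v in(("s",Cs,259,192),("t",Ct,385,199)):
    c=C[v,u]; print(n,"stub px",c); q=C.reshape(-1,3)
    k=(np.hypot(q[:,0]-c[0],q[:,1]-c[1])<40)&(q[:,2]>52)&(q[:,2]<115); t=q[k]; print(len(t),t.max(0),t.min(0), t[t[:,2]>98].mean(0) if (t[:,2]>98).any() else 0)
    if n=="s":
        s=t[(t[:,2]>52)&(t[:,2]<92)]; print("stub circ",circ(s,12))
    k=(np.hypot(q[:,0]-c[0],q[:,1]-c[1])<120)&(abs(q[:,2]-40)<4); t=q[k]; r=cv2.minAreaRect(t[:,:2].astype(np.float32)); print("block",r,len(t))
    c2=[p[0],p[1]]
q=Ct.reshape(-1,3);k=(abs(q[:,2]-12)<4)&(np.hypot(q[:,0]-p[0],q[:,1]-p[1])<300);print("rack",cv2.minAreaRect(q[k][:,:2].astype(np.float32)))
A=cv2.resize(S["I"][165:245,210:310],None,fx=6,fy=6,interpolation=2)
B=cv2.resize(S["I"][200:290,390:490],None,fx=6,fy=6,interpolation=2)[:480]
cv2.imwrite("pics/c1.png",np.clip(1.5*np.hstack([A[:, :400],B[:, :400]]).astype(float),0,255).astype(np.uint8))
A=np.clip(1.5*A.astype(float),0,255)[60:400,180:500]
cv2.imwrite("pics/c1.png",np.clip(1.5*np.hstack([cv2.resize(S["I"][170:230,235:290],None,fx=8,fy=8,interpolation=2),cv2.resize(S["I"][205:285,395:445],None,fx=6,fy=6,interpolation=2)]).astype(float),0,255))
E
```

```text
s bench z 0.12474538956394099
t bench z -0.5795496090108827
tower surf [516.45768884 267.35975897 131.54300136]
s 864 ztop 175.12377011331634 cap mean [503.19125708 258.84099999 173.17377507]
30 60 132 [500.28196686 258.19681728]
60 95 163 [500.37916282 258.15095063]
105 165 335 [500.75469957 258.00724373]
30 165 679 [500.59653044 258.08919019]
t 331 ztop 175.52992253108957 cap mean [500.04838725 259.43570226 173.18289538]
s stub px [ 550.4035578  -145.77897053   77.43026299]
180 [ 560.60869918 -137.06745381  108.09987663] [ 534.18043479 -162.28008219   52.40451596] [ 546.12209035 -148.90812057  103.11409662]
stub circ [ 543.43543087 -151.89371136]
block ((544.012939453125, -151.38864135742188), (174.3218231201172, 133.79563903808594), 9.237580299377441) 1832
t stub px [ 538.27949521 -144.47851708  107.59975703]
95 [ 560.12600746 -138.40321032  109.16614313] [ 531.78502743 -161.99561465   54.38753761] [ 543.12869018 -149.00235468  103.27593687]
block ((543.6193237304688, -150.44873046875), (169.67047119140625, 130.19036865234375), 9.332479476928711) 2453
rack ((562.583984375, 241.05108642578125), (400.40936279296875, 320.75372314453125), 26.892948150634766)[ WARN:0@1.216] global loadsave.cpp:1063 imwrite_ Unsupported depth image for selected encoder is fallbacked to CV_8U.
```

View pics/c1.png

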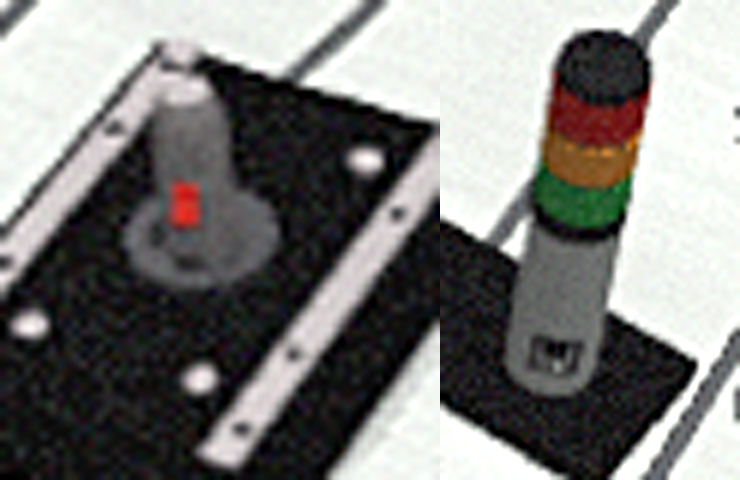

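```bash
cat >> h.py <<'E'
from scipy.optimize import minimize_scalar
def yaw_of(m,uv,c,r,z):
    f=lambda a:np.linalg.norm(w2px(m,[c[0]+r*np.cos(a),c[1]+r*np.sin(a),z])-uv)
    g=np.linspace(-.9,2.5,681); v=[f(a) for a in g]; i=int(np.argmin(v)); return g[i],v[i]
def tool():
    s=bot.get_state(); return s,R.from_euler('xyz',s["tcp_rot"]).as_matrix()
E
python3 - <<'E'
from h import *
S=np.load("scene0.npz");ms,mt=cam("scene"),cam("top");I=S["I"].astype(int)
s,M=tool(); print("tool axes cols\n",M.round(3)); 
sub=I[180:215,245:275]; red=(sub[...,2]>110)&(sub[...,2]>2*sub[...,1])
v,u=np.nonzero(red);uv=np.array([u.mean()+245,v.mean()+180]);print("button",uv,red.sum())
for c in([543.4,-151.9],[543.5,-150.5]): print("button yaw",yaw_of(ms,uv,c,16.5,68))
for hu in((414.2,263.8),): print("hole yaw",yaw_of(ms,np.array(hu),[500.6,258.1],17,35))
Ct=cloud(mt,np.load("top0.npz")["D"])
for n,(u,v) in dict(pink=(178,233),cap=(257,219),blue=(296,223)).items(): print(n,Ct[v-2:v+3,u-2:u+3].reshape(-1,3).mean(0))
for n,P in dict(stubtip=[543.5,-151,106],towtop=[500.6,258.1,175]).items(): print(n,w2px(ms,P),w2px(mt,P))
E
```

```text
tool axes cols
 [[-0.001 -0.933  0.36 ]
 [-0.002  0.36   0.933]
 [-1.    -0.    -0.002]]
button [257.92857143 195.07142857] 14
button yaw (np.float64(0.46499999999999997), np.float64(1.6983032896505348))
button yaw (np.float64(0.3849999999999999), np.float64(1.8836733001410155))
hole yaw (np.float64(0.5099999999999999), np.float64(0.18960745331807613))
pink [460.66399018 359.61626492 161.68156881]
cap [491.38627099 170.74781801 155.43626191]
blue [480.38105781  77.15491333 151.31015423]
stubtip [258.07616388 180.97199399] [387.45309512 196.94326624]
towtop [421.93416763 214.28987159] [218.78753925 215.41948727]
```

>>> {"op": "carry_out", "data": {"steps": [{"linear":[-0.028,0,0],"spin":0,"hand":-1},{"linear":[-0.028,-0.374,-0.128],"spin":75,"hand":-1},{"linear":[-0.028,-0.374,-0.128],"spin":75,"hand":-1},{"linear":[-0.028,-0.374,-0.128],"spin":75,"hand":-1},{"linear":[-0.028,-0.374,-0.128],"spin":75,"hand":-1},{"linear":[-0.028,-0.374,-0.128],"spin":75,"hand":-1},{"linear":[-0.028,-0.374,-0.128],"spin":75,"hand":-1},{"linear":[-0.028,-0.374,-0.128],"spin":75,"hand":-1},{"linear":[-0.028,-0.374,-0.128],"spin":75,"hand":-1},{"linear":[-0.028,-0.374,-0.128],"spin":75,"hand":-1},{"linear":[-0.028,-0.374,-0.128],"spin":75,"hand":-1},{"linear":[-0.028,-0.374,-0.128],"spin":75,"hand":-1}], "grip_force": 30}}

```text
clock: 1.6
position: [500.1, 260.1, 226.4]
tcp_rot: [2.175, 1.57, 2.071]
contact_force: [0.6, 0.1, 0.4]
gripper_width: 0.998
```

```bash
cat > st.py <<'E'
import sys
from h import *
s,M=tool(); print(s["clock"],s["position"].round(1),"F",s["contact_force"].round(1),"T",s["torque"].round(2),"w",round(s["gripper_width"],3)); print(M.round(4)); print("jaw yaw deg",np.degrees(np.arctan2(M[1,2],M[0,2])).round(2),"q",s["joint_pos"].round(2))
if len(sys.argv)>3: print("tool shift",(M.T@(np.array(sys.argv[1:4],float)-s["position"])).round(1))
E
python3 st.py 500.6 258.1 118.5
```

```text
1.6 [500.1 260.1 226.4] F [0.6 0.1 0.4] T [-0.02  0.04  0.05] w 0.998
[[-3.000e-04  1.035e-01  9.946e-01]
 [ 6.000e-04  9.946e-01 -1.035e-01]
 [-1.000e+00  6.000e-04 -4.000e-04]]
jaw yaw deg -5.94 q [-0.82  0.34  0.42  1.43 -0.14  1.4  -0.49]
tool shift [107.9  -2.    0.8]
```

>>> {"op": "carry_out", "data": {"steps": [{"linear":[0,-0.002,0.001],"spin":0,"hand":-1},{"linear":[0.03,-0.002,0.001],"spin":0,"hand":-1},{"linear":[0.06,-0.002,0.001],"spin":0,"hand":-1},{"linear":[0.09,-0.002,0.001],"spin":0,"hand":-1},{"linear":[0.108,-0.002,0.001],"spin":0,"hand":-1},{"linear":[0.108,-0.002,0.001],"spin":0,"hand":-1}]}}

```text
clock: 2.35
position: [500.4, 256.1, 116.8]
tcp_rot: [-2.499, 1.567, -2.605]
contact_force: [-0.3, -0.4, 0.3]
gripper_width: 0.997
```

>>> {"op": "carry_out", "data": {"steps": [{"linear":[0,0,0],"spin":0,"hand":1},{"linear":[0,0,0],"spin":0,"hand":1},{"linear":[0,0,0],"spin":0,"hand":1},{"linear":[0,0,0],"spin":0,"hand":1},{"linear":[0,0,0],"spin":0,"hand":1},{"linear":[0,0,0],"spin":0,"hand":1},{"linear":[0,0,0],"spin":0,"hand":1},{"linear":[0,0,0],"spin":0,"hand":1}], "grip_force": 40}}

```text
clock: 3.35
position: [502.3, 257.3, 119.4]
tcp_rot: [0.864, 1.569, 0.757]
contact_force: [-1.3, 0.8, 7.3]
gripper_width: 0.391
```

```bash
python3 st.py 500.6 258.1 118.5
```

```text
3.35 [502.3 257.3 119.4] F [-1.3  0.8  7.3] T [ 0.06  0.29 -0.02] w 0.391
[[ 0.0014  0.1066  0.9943]
 [ 0.0013  0.9943 -0.1066]
 [-1.      0.0015  0.0012]]
jaw yaw deg -6.12 q [-0.8   0.41  0.41  1.61 -0.17  1.16 -0.46]
tool shift [ 0.9  0.6 -1.8]
```

>>> {"op": "carry_out", "data": {"steps": [{"linear":[-0.008,0,0],"spin":0,"hand":1},{"linear":[-0.016,0,0],"spin":0,"hand":1},{"linear":[-0.03,0,0],"spin":0,"hand":1},{"linear":[-0.05,0,0],"spin":0,"hand":1},{"linear":[-0.075,0,0],"spin":0,"hand":1},{"linear":[-0.1,0,0],"spin":0,"hand":1},{"linear":[-0.12,0,0],"spin":0,"hand":1},{"linear":[-0.12,0,0],"spin":0,"hand":1},{"linear":[-0.12,0,0],"spin":0,"hand":1}]}}

```text
clock: 4.47
position: [501.3, 256.5, 237.6]
tcp_rot: [-2.541, 1.57, -2.648]
contact_force: [0.1, -1.2, -1.9]
gripper_width: 0.391
```

```bash
python3 st.py 543.6 -151 240
```

```text
4.475 [501.3 256.5 237.6] F [ 0.1 -1.2 -1.9] T [-0.04  0.08 -0.01] w 0.391
[[-1.100e-03  1.068e-01  9.943e-01]
 [-6.000e-04  9.943e-01 -1.068e-01]
 [-1.000e+00 -7.000e-04 -1.100e-03]]
jaw yaw deg -6.13 q [-0.81  0.34  0.43  1.41 -0.14  1.42 -0.49]
tool shift [  -2.2 -400.7   85.6]
```

>>> {"op": "carry_out", "data": {"steps": [{"linear":[-0.03,0,0],"spin":0,"hand":1},{"linear":[-0.055,0,0],"spin":0,"hand":1},{"linear":[-0.055,0,0],"spin":0,"hand":1},{"linear":[-0.055,-0.02,0.004],"spin":0,"hand":1},{"linear":[-0.055,-0.05,0.01],"spin":0,"hand":1},{"linear":[-0.055,-0.09,0.02],"spin":0,"hand":1},{"linear":[-0.055,-0.13,0.029],"spin":0,"hand":1},{"linear":[-0.055,-0.17,0.037],"spin":0,"hand":1},{"linear":[-0.055,-0.21,0.046],"spin":0,"hand":1},{"linear":[-0.055,-0.25,0.054],"spin":0,"hand":1},{"linear":[-0.055,-0.29,0.063],"spin":0,"hand":1},{"linear":[-0.055,-0.33,0.071],"spin":0,"hand":1},{"linear":[-0.055,-0.36,0.077],"spin":0,"hand":1},{"linear":[-0.05,-0.385,0.082],"spin":0,"hand":1},{"linear":[-0.03,-0.4,0.085],"spin":0,"hand":1},{"linear":[-0.01,-0.4,0.085],"spin":0,"hand":1},{"linear":[0,-0.4,0.085],"spin":0,"hand":1},{"linear":[0,-0.4,0.085],"spin":0,"hand":1},{"linear":[0,-0.4,0.085],"spin":0,"hand":1},{"linear":[0,-0.4,0.085],"spin":0,"hand":1}]}}

```text
clock: 6.98
position: [544.1, -150.1, 239.2]
tcp_rot: [-0.145, 1.569, -0.252]
contact_force: [0.5, 0.2, -1.6]
gripper_width: 0.395
```

```bash
python3 st.py 543.6 -151 240; python3 - <<'E'
from h import *
from scipy.optimize import least_squares
ms,mt=cam("scene"),cam("top")
I,D=bot.grab_frame("scene");J,E=bot.grab_frame("top");np.savez("s1.npz",I=I,D=D,J=J,E=E)
q=cloud(ms,D).reshape(-1,3)
def circ(P,r):
    return least_squares(lambda q:np.hypot(P[:,0]-q[0],P[:,1]-q[1])-r,P[:,:2].mean(0),loss="soft_l1").x
near=np.hypot(q[:,0]-546,q[:,1]+148)<35
for lo,hi,r in((54,92,12),(138,160,17),(160,180,17),(180,205,17),(225,245,17.5)):
    k=near&(q[:,2]>lo)&(q[:,2]<hi);t=q[k]; print(lo,hi,len(t),circ(t,r) if len(t)>5 else 0)
t=q[near&(q[:,2]>112)];print("lowest",np.percentile(t[:,2],[0,1,3]))
sub=I[180:215,245:275].astype(int); red=(sub[...,2]>110)&(sub[...,2]>2*sub[...,1]);v,u=np.nonzero(red);print("button",u.mean()+245 if len(u) else 0,v.mean()+180 if len(v) else 0,len(u))
cv2.imwrite("pics/s1.png",np.clip(1.5*cv2.resize(I[110:230,210:320],None,fx=5,fy=5,interpolation=2).astype(float),0,255).astype(np.uint8))
E
```

```text
6.975 [ 544.1 -150.1  239.2] F [ 0.5  0.2 -1.6] T [0.01 0.01 0.02] w 0.395
[[ 1.600e-03  1.062e-01  9.943e-01]
 [-4.000e-04  9.943e-01 -1.062e-01]
 [-1.000e+00 -2.000e-04  1.700e-03]]
jaw yaw deg -6.1 q [-0.21  0.36  0.63  1.41 -0.21  1.43  0.31]
tool shift [-0.8 -0.9 -0.4]
54 92 112 [ 543.64625161 -151.35481393]
138 160 92 [ 542.01543229 -147.77817462]
160 180 94 [ 542.15208498 -148.10535938]
180 205 129 [ 542.44159834 -148.05578827]
225 245 112 [ 543.1378598  -148.50852016]
lowest [130.5595964  138.90102744 158.60142261]
button 257.8 196.6 5
```

View pics/s1.png

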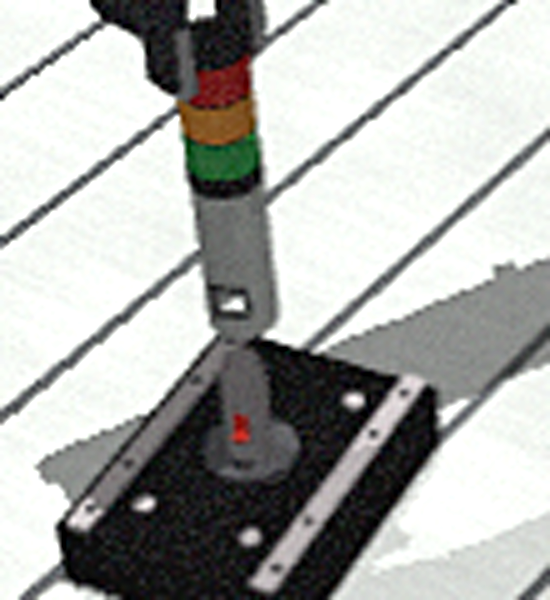

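```bash
python3 - <<'E'
from h import *
ms=cam("scene")
def lat(I,D,c,zs,r,name):
    C=cloud(ms,D); out=[]
    for z in zs:
        a=w2px(ms,[c[0],c[1],z]); row=int(round(a[1]))
        # axis col at exactly this row
        z2=z+5; b=w2px(ms,[c[0],c[1],z2]); ax=a[0]+(row-a[1])*(b[0]-a[0])/(b[1]-a[1])
        m=[u for u in range(int(ax)-14,int(ax)+15) if np.hypot(*(C[row,u,:2]-c))<r+12 and C[row,u,2]>50 and abs(C[row,u,2]-z)<30]
        if m: out.append((np.mean(m)-ax,len(m)))
    o=np.array(out); print(name,"mid-axis px",o[:,0].mean().round(2),"sd",o[:,0].std().round(2),"n",len(o),"width",o[:,1].mean())
    return o[:,0].mean()
Z=np.load("s1.npz");S=np.load("scene0.npz")
A=np.array([543.6,-151.0])
a=lat(Z["I"],Z["D"],A,np.arange(140,205,2.),17,"tube now")
b=lat(S["I"],S["D"],A,np.arange(72,92,2.),12,"stub0")
b2=lat(Z["I"],Z["D"],A,np.arange(72,92,2.),12,"stub now")
h=lat(S["I"],S["D"],np.array([500.6,258.1]),np.arange(50,90,2.),17,"tower0")
for z in(150,80):
    p=w2px(ms,[*A,z]); rt=att(ms)[:,0]; q=w2px(ms,np.array([*A,z])+rt); print("px/mm",z,(q-p)[0], "right",rt.round(3))
# intensity edges check: print rows
for n,I,rows,c in(("tube",Z["I"],(150,155,160),256),("stub",S["I"],(186,190),258)):
    for r in rows: print(n,r,I[r,c-14:c+15].mean(1).astype(int))
hol=np.array([256.0,169.6])
for dx in(0,2,-2): print("hole yaw now",yaw_of(ms,hol,A-dx*np.array([-.55,.836]),17,154))
print([w2px(ms,[*A,z]).round(1) for z in(106,92,72,68,46)])
cv2.imwrite("pics/hb.png",np.clip(1.6*np.hstack([cv2.resize(Z["I"][155:185,240:272],None,fx=12,fy=12,interpolation=0),cv2.resize(S["I"][170:215,240:275],None,fx=8,fy=8,interpolation=0)]).astype(float),0,255).astype(np.uint8) if 0 else Z["I"])
E
```

```text
tube now mid-axis px 1.35 sd 0.25 n 33 width 14.757575757575758
stub0 mid-axis px -0.19 sd 0.12 n 10 width 9.5
stub now mid-axis px -0.19 sd 0.12 n 10 width 9.5
tower0 mid-axis px 0.17 sd 0.25 n 20 width 16.0
px/mm 150 0.4166933568853892 right [-0.55   0.835 -0.004]
px/mm 80 0.40107986182005106 right [-0.55   0.835 -0.004]
tube 150 [167 164 168 166 166 157 103  59  68  76  78  74  83  76  81  76  79  70
  70  66  66  63 122 182 172 168 164 165 163]
tube 155 [162 163 162 163 168 171 155  77  61  69  70  69  69  73  74  78  73  79
  72  72  66  84 140 175 169 166 168 167 170]
tube 160 [162 164 165 166 166 162 127  56  62  63  68  70  72  76  71  75  75  75
  78  73  70  63 117 176 170 162 167 169 167]
stub 186 [141  53  88 124  66  64  91 102  39  26  55  65  71  64  71  73  69  68
  63  47   5  23  20  20   8  10  14  17   8]
stub 190 [137 134 141 127  74  32  16  12  24  13  44  63  59  59  61  56  60  66
  68  53  14  17  31  14  22  15  12  19   9]
hole yaw now (np.float64(0.64), np.float64(0.6290630786659849))
hole yaw now (np.float64(0.765), np.float64(0.5659232269359781))
hole yaw now (np.float64(0.515), np.float64(0.6264969223330874))
[array([258.1, 181. ]), array([258.5, 185.3]), array([259.2, 191.3]), array([259.4, 192.5]), array([260.1, 199. ])]
```

The tube hangs about 3.5 mm off the stub axis, mostly sideways in the picture. The hole yaw (about 0.46) and the button yaw (about 0.45) already agree. I'll shift the tube over and bring it down to just above the nose.

>>> {"op": "carry_out", "data": {"steps": [{"linear":[0,-0.003,0.0015],"spin":0,"hand":1},{"linear":[0.01,-0.003,0.0015],"spin":0,"hand":1},{"linear":[0.018,-0.003,0.0015],"spin":0,"hand":1},{"linear":[0.018,-0.003,0.0015],"spin":0,"hand":1},{"linear":[0.018,-0.003,0.0015],"spin":0,"hand":1}]}}

```text
clock: 7.7
position: [544.7, -153.1, 220.2]
tcp_rot: [-2.874, 1.571, -2.981]
contact_force: [-0.0, -0.1, -2.0]
gripper_width: 0.391
```

```bash
python3 st.py 543.6 -151 152.7; cat > lat.py <<'E'
from h import *
from scipy.optimize import least_squares
ms=cam("scene");I,D=bot.grab_frame("scene");np.savez("s2.npz",I=I,D=D);C=cloud(ms,D);A=np.array([543.6,-151.])
def lat(zs,r):
    o=[]
    for z in zs:
        a=w2px(ms,[*A,z]);b=w2px(ms,[*A,z+5]);row=int(round(a[1]));ax=a[0]+(row-a[1])*(b[0]-a[0])/(b[1]-a[1])
        m=[u for u in range(int(ax)-14,int(ax)+15) if np.hypot(*(C[row,u,:2]-A))<r+12 and abs(C[row,u,2]-z)<30]
        if m:o.append(np.mean(m)-ax)
    return np.mean(o)/.41
s=bot.get_state();b=s["position"][2]-106.5
q=C.reshape(-1,3)
def circ(lo,hi,r):
    P=q[(np.hypot(q[:,0]-546,q[:,1]+148)<35)&(q[:,2]>lo)&(q[:,2]<hi)]
    return least_squares(lambda c:np.hypot(P[:,0]-c[0],P[:,1]-c[1])-r,P[:,:2].mean(0),loss="soft_l1").x.round(2),len(P)
print("tube lat mm",lat(np.arange(b+8,b+70,2),17),"lo",lat(np.arange(b+8,b+30,2),17),"hi",lat(np.arange(b+50,b+70,2),17)); print("circ",circ(b+5,b+40,17),circ(b+40,b+80,17))
if b>100: print("stub",lat(np.arange(72,90,2),12),circ(54,90,12))
E
python3 lat.py
```

```text
7.7 [ 544.7 -153.1  220.2] F [-0.  -0.1 -2. ] T [ 0.05  0.01 -0.02] w 0.391
[[-2.000e-04  1.066e-01  9.943e-01]
 [-0.000e+00  9.943e-01 -1.066e-01]
 [-1.000e+00 -0.000e+00 -2.000e-04]]
jaw yaw deg -6.12 q [-0.2   0.37  0.63  1.44 -0.22  1.4   0.32]
tool shift [67.5  2.  -1.4]
tube lat mm 0.6758605793651219 lo 0.8792678120520115 hi 0.5711945752099377
circ (array([ 542.67, -150.95]), 147) (array([ 543.26, -151.23]), 190)
stub -0.4857679839532094 (array([ 543.64, -151.94]), 106)
```

>>> {"op": "carry_out", "data": {"steps": [{"linear":[0,-0.0009,0.0008],"spin":0,"hand":1},{"linear":[0.004,-0.0009,0.0008],"spin":0,"hand":1},{"linear":[0.008,-0.0009,0.0008],"spin":0,"hand":1},{"linear":[0.012,-0.0009,0.0008],"spin":0,"hand":1},{"linear":[0.016,-0.0009,0.0008],"spin":0,"hand":1},{"linear":[0.02,-0.0009,0.0008],"spin":0,"hand":1},{"linear":[0.02,-0.0009,0.0008],"spin":0,"hand":1}]}}

```text
clock: 8.62
position: [545.1, -154.0, 199.8]
tcp_rot: [2.961, 1.57, 2.854]
contact_force: [-0.1, -0.1, -2.0]
gripper_width: 0.393
```

```bash
python3 st.py 543.6 -151 152.7; python3 lat.py
```

```text
8.625 [ 545.1 -154.   199.8] F [-0.1 -0.1 -2. ] T [ 0.01 -0.   -0.03] w 0.393
[[-9.000e-04  1.067e-01  9.943e-01]
 [ 3.000e-04  9.943e-01 -1.067e-01]
 [-1.000e+00  2.000e-04 -9.000e-04]]
jaw yaw deg -6.13 q [-0.2   0.38  0.62  1.48 -0.23  1.35  0.33]
tool shift [47.1  2.8 -1.8]
tube lat mm -0.07128553893003946 lo 0.16516344807485364 hi -0.44688407569022903
circ (array([ 542.69, -151.66]), 153) (array([ 543.48, -152.01]), 191)
```

No contact so far, with the tube about 13 mm over the nose. I'll keep going down.

>>> {"op": "carry_out", "data": {"steps": [{"linear":[0.003,0,0],"spin":0,"hand":1},{"linear":[0.006,0,0],"spin":0,"hand":1},{"linear":[0.009,0,0],"spin":0,"hand":1},{"linear":[0.012,0,0],"spin":0,"hand":1},{"linear":[0.015,0,0],"spin":0,"hand":1},{"linear":[0.015,0,0],"spin":0,"hand":1}]}}

```text
clock: 9.43
position: [545.2, -154.0, 184.9]
tcp_rot: [2.963, 1.57, 2.856]
contact_force: [-0.1, 0.2, -1.5]
gripper_width: 0.388
```

```bash
python3 st.py 543.6 -151 152.7
```

```text
9.425 [ 545.2 -154.   184.9] F [-0.1  0.2 -1.5] T [ 0.03 -0.02  0.04] w 0.388
[[-6.000e-04  1.067e-01  9.943e-01]
 [ 2.000e-04  9.943e-01 -1.067e-01]
 [-1.000e+00  1.000e-04 -7.000e-04]]
jaw yaw deg -6.13 q [-0.2   0.39  0.62  1.5  -0.23  1.32  0.34]
tool shift [32.2  2.8 -1.9]
```

Free on the post. Next it goes over the button to about 3 mm above the collar, with a force check partway.

>>> {"op": "carry_out", "data": {"steps": [{"linear":[0.003,0,0],"spin":0,"hand":1},{"linear":[0.006,0,0],"spin":0,"hand":1},{"linear":[0.009,0,0],"spin":0,"hand":1},{"linear":[0.012,0,0],"spin":0,"hand":1},{"linear":[0.014,0,0],"spin":0,"hand":1}]}}

```text
clock: 10.05
position: [546.1, -154.2, 171.6]
tcp_rot: [0.001, 1.569, -0.106]
contact_force: [1.0, -0.8, -0.7]
gripper_width: 0.388
```

>>> {"op": "carry_out", "data": {"steps": [{"linear":[0.002,0,0],"spin":0,"hand":1},{"linear":[0.004,0,0],"spin":0,"hand":1},{"linear":[0.006,0,0],"spin":0,"hand":1},{"linear":[0.008,0,0],"spin":0,"hand":1}]}}

```text
clock: 10.55
position: [545.7, -154.1, 163.2]
tcp_rot: [0.134, 1.57, 0.027]
contact_force: [2.4, -0.2, 0.5]
gripper_width: 0.391
```

>>> {"op": "carry_out", "data": {"steps": [{"linear":[0.002,0,0],"spin":0,"hand":1},{"linear":[0.004,0,0],"spin":0,"hand":1},{"linear":[0.006,0,0],"spin":0,"hand":1},{"linear":[0.006,0,0],"spin":0,"hand":1}]}}

```text
clock: 11.05
position: [545.3, -154.0, 156.9]
tcp_rot: [2.913, 1.57, 2.806]
contact_force: [2.3, -0.0, -1.1]
gripper_width: 0.392
```

```bash
python3 st.py 543.6 -151 152.7
```

```text
11.05 [ 545.3 -154.   156.9] F [ 2.3 -0.  -1.1] T [ 0.02 -0.86 -0.02] w 0.392
[[-4.000e-04  1.067e-01  9.943e-01]
 [ 2.000e-04  9.943e-01 -1.067e-01]
 [-1.000e+00  1.000e-04 -5.000e-04]]
jaw yaw deg -6.12 q [-0.2   0.41  0.61  1.55 -0.24  1.26  0.35]
tool shift [ 4.2  2.8 -2. ]
```

>>> {"op": "carry_out", "data": {"steps": [{"linear":[0.001,0,0],"spin":0,"hand":1},{"linear":[0.002,0,0],"spin":0,"hand":1},{"linear":[0.003,0,0],"spin":0,"hand":1},{"linear":[0.003,0,0],"spin":0,"hand":1}]}}

```text
clock: 11.55
position: [544.4, -154.2, 153.8]
tcp_rot: [-3.138, 1.569, 3.038]
contact_force: [0.3, -0.1, -1.2]
gripper_width: 0.39
```

>>> {"op": "carry_out", "data": {"steps": [{"linear":[0.0005,0,0],"spin":0,"hand":1},{"linear":[0.001,0,0],"spin":0,"hand":1},{"linear":[0.001,0,0],"spin":0,"hand":1}]}}

```text
clock: 11.92
position: [544.9, -154.3, 153.5]
tcp_rot: [3.089, 1.57, 2.982]
contact_force: [-3.1, 0.4, 1.8]
gripper_width: 0.392
```

```bash
python3 st.py 543.6 -151 152.7
```

```text
11.925 [ 544.9 -154.3  153.5] F [-3.1  0.4  1.8] T [ 0.06  0.47 -0.03] w 0.392
[[-8.000e-04  1.069e-01  9.943e-01]
 [ 1.000e-04  9.943e-01 -1.069e-01]
 [-1.000e+00  0.000e+00 -8.000e-04]]
jaw yaw deg -6.14 q [-0.19  0.41  0.61  1.56 -0.25  1.25  0.35]
tool shift [ 0.9  3.1 -1.7]
```

>>> {"op": "carry_out", "data": {"steps": [{"linear":[0.0005,0,0],"spin":0,"hand":1},{"linear":[0.0008,0,0],"spin":0,"hand":1},{"linear":[0.0008,0,0],"spin":0,"hand":1}]}}

```text
clock: 12.3
position: [545.2, -154.5, 153.5]
tcp_rot: [-1.098, 1.571, -1.206]
contact_force: [-2.1, 0.4, 5.4]
gripper_width: 0.393
```

```bash
python3 st.py; python3 - <<'E'
from h import *
I,D=bot.grab_frame("scene");np.savez("s3.npz",I=I,D=D)
cv2.imwrite("pics/s3.png",np.clip(1.6*cv2.resize(I[150:220,225:295],None,fx=8,fy=8,interpolation=2).astype(float),0,255).astype(np.uint8))
E
```

```text
12.3 [ 545.2 -154.5  153.5] F [-2.1  0.4  5.4] T [0.07 0.91 0.03] w 0.393
[[ 0.000e+00  1.070e-01  9.943e-01]
 [-1.000e-04  9.943e-01 -1.070e-01]
 [-1.000e+00 -1.000e-04  0.000e+00]]
jaw yaw deg -6.14 q [-0.19  0.41  0.61  1.56 -0.25  1.25  0.35]
```

View pics/s3.png

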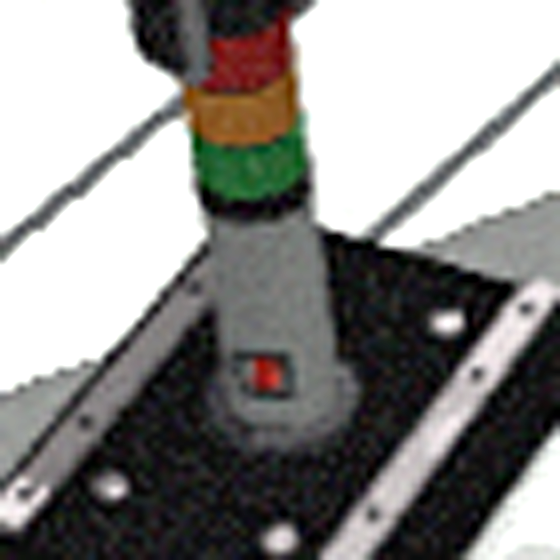

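The red button shows inside the hole and the tube is on the collar with about 7 N. I'll check that it has latched with a small turn each way.

>>> {"op": "carry_out", "data": {"steps": [{"linear":[0,0,0],"spin":2,"hand":1},{"linear":[0,0,0],"spin":4,"hand":1},{"linear":[0,0,0],"spin":4,"hand":1}]}}

```text
clock: 12.72
position: [545.8, -154.1, 153.5]
tcp_rot: [0.336, 1.57, 0.159]
contact_force: [-1.1, 1.1, 5.3]
gripper_width: 0.388
```

```bash
python3 st.py
```

```text
12.725 [ 545.8 -154.1  153.5] F [-1.1  1.1  5.3] T [0.19 0.55 0.02] w 0.388
[[ 1.200e-03  1.758e-01  9.844e-01]
 [ 2.000e-04  9.844e-01 -1.758e-01]
 [-1.000e+00  4.000e-04  1.200e-03]]
jaw yaw deg -10.13 q [-0.2   0.42  0.63  1.56 -0.25  1.25  0.28]
```

>>> {"op": "carry_out", "data": {"steps": [{"linear":[0,0,0],"spin":-2,"hand":1},{"linear":[0,0,0],"spin":-4,"hand":1},{"linear":[0,0,0],"spin":-6,"hand":1},{"linear":[0,0,0],"spin":-8,"hand":1},{"linear":[0,0,0],"spin":-8,"hand":1}]}}

```text
clock: 13.35
position: [546.5, -154.6, 153.4]
tcp_rot: [-0.227, 1.568, -0.263]
contact_force: [-1.2, 0.9, 6.1]
gripper_width: 0.392
```

```bash
python3 st.py
```

```text
13.35 [ 546.5 -154.6  153.4] F [-1.2  0.9  6.1] T [0.01 0.08 0.03] w 0.392
[[ 2.700e-03  3.620e-02  9.993e-01]
 [-7.000e-04  9.993e-01 -3.620e-02]
 [-1.000e+00 -6.000e-04  2.800e-03]]
jaw yaw deg -2.07 q [-0.18  0.41  0.6   1.55 -0.24  1.25  0.41]
```

>>> {"op": "carry_out", "data": {"steps": [{"linear":[0,0,0],"spin":-1,"hand":1},{"linear":[0,0,0],"spin":-2,"hand":1},{"linear":[0,0,0],"spin":-3,"hand":1},{"linear":[0,0,0],"spin":-3,"hand":1}]}}

```text
clock: 13.85
position: [546.5, -154.6, 153.4]
tcp_rot: [-0.238, 1.568, -0.222]
contact_force: [-0.2, 0.2, 5.4]
gripper_width: 0.391
```

```bash
python3 st.py;  python3 - <<'E'
from h import *
I,D=bot.grab_frame("scene");np.savez("s4.npz",I=I,D=D)
Z=np.load("s3.npz")["I"]
cv2.imwrite("pics/s4.png",np.clip(1.6*np.hstack([cv2.resize(x[180:210,240:275],None,fx=11,fy=11,interpolation=2) for x in(Z,I)]).astype(float),0,255).astype(np.uint8))
E
```

```text
13.85 [ 546.5 -154.6  153.4] F [-0.2  0.2  5.4] T [-0.01  0.08 -0.01] w 0.391
[[ 2.700e-03 -1.600e-02  9.999e-01]
 [-6.000e-04  9.999e-01  1.600e-02]
 [-1.000e+00 -7.000e-04  2.700e-03]]
jaw yaw deg 0.91 q [-0.18  0.41  0.59  1.55 -0.24  1.25  0.46]
```

View pics/s4.png

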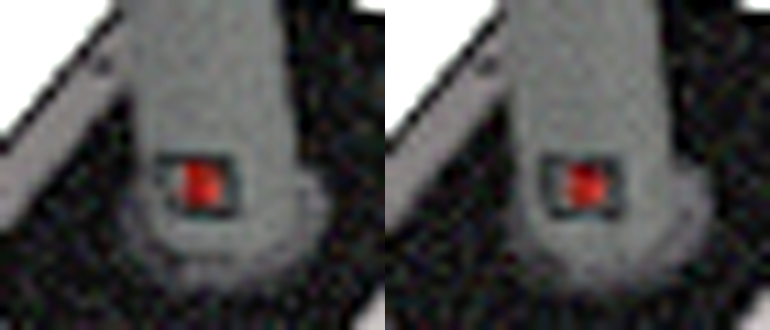

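```bash
python3 - <<'E'
from h import *
for f in("scene0","s2","s3","s4"):
    I=np.load(f+".npz")["I"].astype(int); s=I[185:205,245:272]
    w=np.clip(s[...,2]-1.6*s[...,1]-10,0,None)*(s[...,2]>60); v,u=np.mgrid[185:205,245:272]
    g=s.mean(2); d=(np.clip(50-s[...,1],0,None)); 
    k=(u>252)&(u<263)&(v>190)&(v<202); d=d*k
    print(f,"red",(w*u).sum()/w.sum(),(w*v).sum()/w.sum(),(w>0).sum(),w.max(),"| dark",(d*u).sum()/d.sum(),(d*v).sum()/d.sum())
    if f in("s3","s4"):
        for r in (189,191,193,194,196): print(r,"G",s[r-185,4:24,1],"R",s[r-185,8:20,2])
E
```

```text
scene0 red 257.74346435960126 195.12902012413014 21 99.6 | dark 255.74471544715448 194.93333333333334
s2 red 257.70571010248904 195.35783308931184 18 61.599999999999994 | dark 255.85697399527186 195.31205673758865
s3 red 257.80963517305895 196.19878391019645 10 69.4 | dark 257.5138888888889 196.25
189 G [61 20 11 52 73 69 67 70 75 74 75 79 78 80 77 77 70 36  2 26] R [69 69 67 70 73 73 74 75 74 80 77 74]
191 G [11 23 20 50 74 70 76 72 71 74 72 77 72 78 75 76 77 60  0  7] R [72 66 74 71 70 73 69 76 71 75 76 74]
193 G [ 7 22 17 40 66 61 67 72 74 73 79 78 80 80 75 75 76 67 16 22] R [69 59 64 65 69 70 75 71 79 81 72 76]
194 G [19  8  4 32 56 31 28 29 20 24 31 32 64 80 75 73 77 62 19 15] R [53 29 24 34 40 40 34 30 59 81 73 71]
196 G [15  7 14 40 55 37 63 64 19 21 41 38 46 79 75 79 78 75 76 64] R [53 36 56 79 88 94 97 52 40 76 73 78]
s4 red 257.799664241746 196.50139899272526 9 66.19999999999999 | dark 257.5268817204301 196.31720430107526
189 G [51 26 52 73 72 70 67 71 67 72 74 74 74 81 75 76 50  1 16 16] R [71 69 69 66 65 69 73 71 70 78 76 73]
191 G [ 4  0 42 79 69 75 66 71 70 71 77 74 79 70 80 73 61 12 11  8] R [69 71 68 68 72 71 76 73 76 69 78 71]
193 G [10 18 33 61 74 65 72 70 76 74 77 77 75 76 77 77 69 16  3 22] R [75 65 68 68 70 68 72 74 72 76 76 78]
194 G [10 15 24 66 68 35 34 45 50 40 40 39 60 79 80 81 65 35 30  1] R [64 35 33 48 55 36 42 39 56 77 79 76]
196 G [ 8  6 26 57 62 30 48 58 31 18 32 38 44 82 77 74 72 68 67 56] R [60 33 45 81 97 98 95 52 43 82 75 69]
```

The turn sweep is ambiguous, because sideways play of the tube lets it turn. I'll recentre and do a gentle lift test. A latched button should block the tube after about 2 mm.

>>> {"op": "carry_out", "data": {"steps": [{"linear":[-0.001,0,0],"spin":2,"hand":1},{"linear":[-0.002,0,0],"spin":4,"hand":1},{"linear":[-0.003,0,0],"spin":5,"hand":1},{"linear":[-0.004,0,0],"spin":5,"hand":1},{"linear":[-0.004,0,0],"spin":5,"hand":1}]}}

```text
clock: 14.52
position: [544.9, -153.8, 155.7]
tcp_rot: [2.934, 1.569, 2.863]
contact_force: [0.4, 0.1, -3.6]
gripper_width: 0.387
```

```bash
python3 st.py
```

```text
14.525 [ 544.9 -153.8  155.7] F [ 0.4  0.1 -3.6] T [ 0.03 -0.02  0.02] w 0.387
[[-1.600e-03  7.180e-02  9.974e-01]
 [ 4.000e-04  9.974e-01 -7.180e-02]
 [-1.000e+00  3.000e-04 -1.600e-03]]
jaw yaw deg -4.12 q [-0.19  0.41  0.6   1.55 -0.24  1.26  0.38]
```

>>> {"op": "carry_out", "data": {"steps": [{"linear":[-0.001,0,0],"spin":0,"hand":1},{"linear":[-0.0015,0,0],"spin":0,"hand":1},{"linear":[-0.0015,0,0],"spin":0,"hand":1}]}}

```text
clock: 14.9
position: [544.6, -153.4, 156.2]
tcp_rot: [2.9, 1.568, 2.828]
contact_force: [1.8, -0.7, -16.2]
gripper_width: 0.387
```

```bash
python3 st.py
```

```text
14.9 [ 544.6 -153.4  156.2] F [  1.8  -0.7 -16.2] T [-0.05 -0.54  0.04] w 0.387
[[-2.900e-03  7.170e-02  9.974e-01]
 [ 9.000e-04  9.974e-01 -7.170e-02]
 [-1.000e+00  7.000e-04 -2.900e-03]]
jaw yaw deg -4.11 q [-0.19  0.41  0.6   1.55 -0.24  1.26  0.38]
```

Lifting was blocked at about 14 N net after roughly 2.5 mm, so the button is latched. I'll set the tube back on the collar and release.

>>> {"op": "carry_out", "data": {"steps": [{"linear":[0.0015,0,0],"spin":0,"hand":1},{"linear":[0.003,0,0],"spin":0,"hand":1},{"linear":[0.0045,0,0],"spin":0,"hand":1},{"linear":[0.0052,0,0],"spin":0,"hand":1},{"linear":[0.0052,0,0],"spin":0,"hand":1}]}}

```text
clock: 15.52
position: [546.3, -154.6, 153.9]
tcp_rot: [-0.162, 1.568, -0.234]
contact_force: [0.3, 0.2, -1.9]
gripper_width: 0.39
```

```bash
python3 st.py
```

```text
15.525 [ 546.3 -154.6  153.9] F [ 0.3  0.2 -1.9] T [ 0.01  0.01 -0.02] w 0.39
[[ 2.600e-03  7.210e-02  9.974e-01]
 [-6.000e-04  9.974e-01 -7.210e-02]
 [-1.000e+00 -4.000e-04  2.600e-03]]
jaw yaw deg -4.13 q [-0.19  0.41  0.6   1.55 -0.24  1.25  0.38]
```

>>> {"op": "carry_out", "data": {"steps": [{"linear":[0.0006,0,0],"spin":0,"hand":1},{"linear":[0.001,0,0],"spin":0,"hand":1},{"linear":[0.001,0,0],"spin":0,"hand":1}]}}

```text
clock: 15.9
position: [546.3, -154.7, 153.4]
tcp_rot: [-0.197, 1.568, -0.269]
contact_force: [-1.9, 0.2, 5.7]
gripper_width: 0.384
```

>>> {"op": "carry_out", "data": {"steps": [{"linear":[0,0,0],"spin":0,"hand":0},{"linear":[0,0,0],"spin":0,"hand":-0.5},{"linear":[0,0,0],"spin":0,"hand":-1},{"linear":[0,0,0],"spin":0,"hand":-1},{"linear":[0,0,0],"spin":0,"hand":-1},{"linear":[0,0,0],"spin":0,"hand":-1},{"linear":[0,0,0],"spin":0,"hand":-1},{"linear":[0,0,0],"spin":0,"hand":-1}]}}

```text
clock: 16.9
position: [545.5, -154.1, 151.8]
tcp_rot: [0.342, 1.571, 0.27]
contact_force: [0.4, 0.3, 0.5]
gripper_width: 1.001
```

>>> {"op": "carry_out", "data": {"steps": [{"linear":[-0.01,0,0],"spin":0,"hand":-1},{"linear":[-0.03,0,0],"spin":0,"hand":-1},{"linear":[-0.06,0,0],"spin":0,"hand":-1},{"linear":[-0.09,0,0],"spin":0,"hand":-1},{"linear":[-0.12,0,0],"spin":0,"hand":-1},{"linear":[-0.14,0,0],"spin":0,"hand":-1},{"linear":[-0.14,0.08,0],"spin":0,"hand":-1},{"linear":[-0.14,0.15,0],"spin":0,"hand":-1},{"linear":[-0.14,0.15,0],"spin":0,"hand":-1},{"linear":[-0.14,0.15,0],"spin":0,"hand":-1}]}}

```text
clock: 18.15
position: [556.6, -1.4, 292.2]
tcp_rot: [1.186, 1.57, 1.12]
contact_force: [-0.3, -0.4, -0.3]
gripper_width: 1.002
```

```bash
python3 st.py;  python3 - <<'E'
from h import *
I,D=bot.grab_frame("scene");ms=cam("scene");q=cloud(ms,D).reshape(-1,3)
k=(np.hypot(q[:,0]-543.6,q[:,1]+151)<28)&(q[:,2]>55);print("top z",np.percentile(q[k][:,2],[98,99.5]),"expect 209")
for lo,hi in((60,120),(140,205)):
    t=q[k&(q[:,2]>lo)&(q[:,2]<hi)];print(lo,np.median(t,0).round(1))
x=cv2.resize(I[120:220,215:305],None,fx=5,fy=5,interpolation=2)
cv2.imwrite("pics/end.png",np.clip(1.6*np.hstack([x[:, :350],cv2.resize(I[150:300,310:500],(450,500))]).astype(float),0,255).astype(np.uint8))
E
```

```text
18.15 [556.6  -1.4 292.2] F [-0.3 -0.4 -0.3] T [ 0.02  0.02 -0.  ] w 1.002
[[ 5.000e-04  6.590e-02  9.978e-01]
 [ 1.000e-03  9.978e-01 -6.590e-02]
 [-1.000e+00  1.000e-03  4.000e-04]]
jaw yaw deg -3.78 q [-0.43  0.32  0.57  1.32 -0.17  1.55  0.05]
top z [208.85130211 210.41167047] expect 209
60 [ 555.6 -141.    90.5]
140 [ 555.4 -141.3  173.6]
```

View pics/end.png

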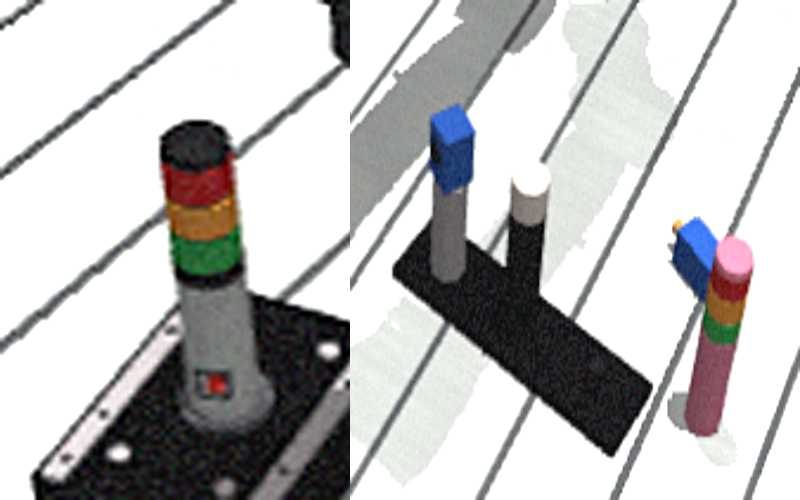

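The tower stands upright on the collar with its top at 209 mm, as expected, and the red button shows in the hole. The masts and the pink look-alike haven't moved, so I'm handing in.

```bash
python3 -c "
from station import bot
print(bot.sign_off())"
```

```text
the job is handed in; nothing more can be done
None
```

The red, amber and green signal tower is on the stub, sitting on the collar with the red button latched through the hole. I let go, backed the gripper away and handed the job in at about 18 s of the 59 s allowed.

**Seating:** The tower's top measured 209 mm after release, which is what full seating should give. The tube looks upright in the last picture. The most I pushed down, by the readings taken between moves, was about 8 N.

**Latch:** Hole and button were already nearly facing, so the button appears to have popped out as the tube came down. Turning it from about −4° to +7° met no clear resistance, so that check was inconclusive. I put this down to the tube's sideways play on the stub. A gentle lift settled it: the tube stopped after about 2.5 mm at roughly 14 N net, and I set it back down. The red button shows in the hole in the final picture.

**Everything else:** The two masts, the valve and the pink look-alike show no movement in the final picture. I did not take a closing view of the remaining bench items, but the arm never went near them.

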